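Turn the tea carousel to the red tin and bolt it

ROBOT

A 6-joint arm with a two-finger parallel gripper is mounted at the origin on the work surface. World frame = base frame: x ahead of the robot, y to its left, z up, the work surface at z = 0. Lengths are in mm, angles in rad, forces in N, time in s.
With the tool pointing down it reaches from about 350 to 1000 mm from the base axis. Payload 7.1 kg.
Tool frame: the origin (TCP) lies at the very end of the fingers, on their centre line; the grasp point (between the pads) lies 19 mm behind it; z points along the fingers, y is the line along which they close (so a half turn about z gives the same grasp; the last joint's range is limited). The gripper opens to 85 mm and grips with 20 to 120 N. Pads are 22 mm wide; open, the fingers measure 114 mm over their backs; the gripper's body (76 mm by 85 mm) begins 54 mm behind the grasp point. The pads swing forward as they close: fully open they stand 13 mm farther back than shut.
Start: joints at [-1.295, 0.423, 1.63, -0, 1.089, -0.019], TCP at [181.611, -598.015, 231.319] pointing down, gripper open.
Joint ranges: [-3, 3], [-0.9, 2.11], [0.09, 2.58], [-1.31, 4.45], [0.11, 2.69], [-2.54, 2.54]. Speed limits (rad/s): [2.39, 2.39, 3.01, 3.14, 3.14, 3.14].

INTERFACE

Orientations are given as a rotation vector (axis times angle).
In Python, from cell import manip gives the robot as it stands. The module is installed in compiled form; this text tells all that it offers. Calls block until the motion is done:
- manip.move_ptp(position, orientation): joint-space move of the TCP to a pose.
- manip.move_l(position, vel=150, ori=None): straight line of the TCP; ori=None keeps the orientation; vel is the mean speed in mm/s.
- manip.move_joints(angles): joint-space move.
- manip.let_go() and manip.grab(newtons=None): open the fingers fully, or close them until they stop; newtons is the grip in N (None keeps the last).
- manip.hold(seconds).
- manip.solve_ik(position, orientation): joint angles nearest the present ones, or None.
- manip.state(): the state.
- manip.read_camera(name): name is "scene" or "top"; returns a dict with "pixels" (480x640x3 uint8, red, green, blue), "z_map" (480x640 float32, mm along the optical axis (not along the pixel's ray), 0 where there is no reading), "fov_y" (degrees; the focal length in pixels is half the picture's height over the tangent of half this angle, whatever the lens; pixels are square), "cx", "cy" (the principal point, pixels), "R" (3x3) and "t" (3): a world point X has camera coordinates R X + t. Camera axes: x right, y down, z forward; pixel columns grow to the right and rows downward; lengths in mm; the calibration is good to about 2 mm. A picture is of the moment at which its call begins.
A pose or a line that the arm cannot do raises manip.IKError and nothing moves.
- manip.job_done(): hands the job in; it is judged then, once.
The state is a dict: "t": time; "qpos": joint angles; "joint_velocities": joint speeds; "joint_efforts": joint torques, N m; "eef_pos": TCP position; "eef_rot": TCP orientation; "ft_force": force on the tool from outside, world axes, zero at the start; "ft_torque": the same for the moment, N m; "gripper_width": finger opening in mm; "gripper_force": force on a finger pad.
Only numpy, scipy, OpenCV 4.12 (cv2) and the standard library are available. Lean on these libraries where they do the work, as an engineer would, in place of code of your own. Each camera call takes 0.05 s, during which the arm holds its last target. There are 200 camera calls.

TASK

On the café counter, turn the tea carousel by pushing the steel pegs on its rim until the red-lidded tin stands at the front, by the blue bolt knob, then push the bolt fully home so that the carousel is locked there, and keep it pressed firmly against the bottom of its slot, with 10 to 15 N, for about half a second. Work gently: never put more than 20 N on the carousel, do not touch the tins, and leave all else on the counter as it is. Let go at the end.

Things in the scene. Friction and masses are not known exactly. Their poses are not given: they have to be found in the camera images.
- stand: tea carousel's fixed stand: dark wooden disc, 105 mm radius, 14 mm thick, with a tongue out to 160 mm from the axis at its FRONT, carrying the bolt between two brass cheeks (30 mm high). Origin on the vertical turning axis at counter height; its -x axis points to the front (the blue bolt knob), z up. It never moves; as a solid it includes the bolt, not the turntable
- turntable: light wooden disc, 100 mm radius, top 43 mm above the counter; turns endlessly both ways against about 0.2 N m of friction (2 to 3 N at the pegs), stays where left. Five tin places 72 deg apart, 50 mm from the axis, a brass dot by each at 88 mm. Origin on the axis at counter height; place 0 (never the red tin's) on its -x axis, 1 to 4 anticlockwise
- front_seat (a point): the point on the turntable's top surface, 50 mm from the axis towards the front (fixed to the stand, 43 mm above the counter), where the tin at the front place is centred
- bolt (a joint): travel of the locking bolt, m: 0 = drawn out (start). Slides level along the stand's +x against about 3 N of friction (more while drawing the table into line), no spring, stays where left. Home = its nose bears on the rubber plug at the bottom of the slot: 10 to 20 mm in, different for each place and not known beforehand; it has to be felt (stiff, 10 to 30 N per mm)
- bolt_knob (a point): centre of the top of the bolt's blue knob: an upright post of 16 mm diameter, from 30 to 70 mm above the counter, on the bolt; 130 mm from the turntable's axis when out, 110 to 120 mm when home. Push it from its outer side towards the axis. Behind it, outwards, nothing stands higher than 14 mm
- peg0 (a point): centre of the top of rim peg 0: upright steel peg, 10 mm diameter, 42 mm tall (43 to 85 mm above the counter), on the turntable 92 mm from the axis, 36 deg from the places either side; pegs and places are numbered anticlockwise from above
- peg1 (a point): centre of the top of rim peg 1: upright steel peg, 10 mm diameter, 42 mm tall (43 to 85 mm above the counter), on the turntable 92 mm from the axis, 36 deg from the places either side; pegs and places are numbered anticlockwise from above
- peg2 (a point): centre of the top of rim peg 2: upright steel peg, 10 mm diameter, 42 mm tall (43 to 85 mm above the counter), on the turntable 92 mm from the axis, 36 deg from the places either side; pegs and places are numbered anticlockwise from above
- peg3 (a point): centre of the top of rim peg 3: upright steel peg, 10 mm diameter, 42 mm tall (43 to 85 mm above the counter), on the turntable 92 mm from the axis, 36 deg from the places either side; pegs and places are numbered anticlockwise from above
- peg4 (a point): centre of the top of rim peg 4: upright steel peg, 10 mm diameter, 42 mm tall (43 to 85 mm above the counter), on the turntable 92 mm from the axis, 36 deg from the places either side; pegs and places are numbered anticlockwise from above
- slot1 (a point): mouth of the bolt's slot for place 1, 92 mm from the axis, 25 mm above the counter, hidden under the disc, in line with the brass dot of that place, in a steel ring. Slot mouth and round bolt nose draw the table into line from about 4 deg off; farther off the bolt meets the solid ring about 5 mm into its travel: draw back and turn on a little
- slot2 (a point): mouth of the bolt's slot for place 2, 92 mm from the axis, 25 mm above the counter, hidden under the disc, in line with the brass dot of that place, in a steel ring. Slot mouth and round bolt nose draw the table into line from about 4 deg off; farther off the bolt meets the solid ring about 5 mm into its travel: draw back and turn on a little
- slot3 (a point): mouth of the bolt's slot for place 3, 92 mm from the axis, 25 mm above the counter, hidden under the disc, in line with the brass dot of that place, in a steel ring. Slot mouth and round bolt nose draw the table into line from about 4 deg off; farther off the bolt meets the solid ring about 5 mm into its travel: draw back and turn on a little
- slot4 (a point): mouth of the bolt's slot for place 4, 92 mm from the axis, 25 mm above the counter, hidden under the disc, in line with the brass dot of that place, in a steel ring. Slot mouth and round bolt nose draw the table into line from about 4 deg off; farther off the bolt meets the solid ring about 5 mm into its travel: draw back and turn on a little
- tin_red: round tea tin with a RED (the marked one) lid: 40 mm diameter, 31 mm tall, bare metal with a paper band, 80 g (50 to 120 g), standing loose on one of the turntable's five places (lid top 74 mm above the counter). Origin at the centre of its underside
- tin_white: round tea tin with a white lid: 40 mm diameter, 31 mm tall, bare metal with a paper band, 80 g (50 to 120 g), standing loose on one of the turntable's five places (lid top 74 mm above the counter). Origin at the centre of its underside
- tin_black: round tea tin with a black lid: 40 mm diameter, 31 mm tall, bare metal with a paper band, 80 g (50 to 120 g), standing loose on one of the turntable's five places (lid top 74 mm above the counter). Origin at the centre of its underside
- tin_green: round tea tin with a green lid: 40 mm diameter, 31 mm tall, bare metal with a paper band, 80 g (50 to 120 g), standing loose on one of the turntable's five places (lid top 74 mm above the counter). Origin at the centre of its underside
- tin_wood: round tea tin with a brown wooden lid: 40 mm diameter, 31 mm tall, bare metal with a paper band, 80 g (50 to 120 g), standing loose on one of the turntable's five places (lid top 74 mm above the counter). Origin at the centre of its underside
- cup_red: red plastic mug, 76 mm across, 60 mm tall, standing loose on the counter, origin at the centre of its underside; a bystander
- sugar_jar: glass sugar jar with a wooden lid, 70 mm across, 80 mm tall, standing loose on the counter, origin at the centre of its underside; a bystander
- cup_white: white ceramic cup, 72 mm across, 70 mm tall, standing loose on the counter, origin at the centre of its underside; a bystander
Mind the look-alikes: they are no part of the job. What is shaped like the tin_green but pink is not meant. What is shaped like the tin_wood but purple is not meant.

How it is judged:
By the outcome, as a careful person would: the job done as asked, in the order asked, and still so for the second after the job is handed in, with the robot touching nothing.
It also fails if it takes over 70 s, if anything falls off the work surface, if the arm or the gripper's body presses on something with over 40 N, if the wrist force passes 120 N, or if a joint passes its speed limit or range.

## Working session

There is one attempt and no reset: what is moved stays moved. The work goes in short steps, each a Python script; the robot and the scene stay as the last script left them, time stands still between calls to the robot, and variables do not carry over. Pictures are saved under pics/ and viewed, at most 10 in all, crops included, and the job is handed in when it is done.

```bash
mkdir -p pics; cat > h.py <<'E'
import numpy as np, cv2
from cell import manip
def cam(n):
    c=manip.read_camera(n); c['f']=240/np.tan(np.radians(c['fov_y'])/2); return c
def save(c,fn): cv2.imwrite(fn,c['pixels'][:,:,::-1])
def ray(c,u,v,z):
    d=c['R'].T@np.array([(u-c['cx'])/c['f'],(v-c['cy'])/c['f'],1.]); o=-c['R'].T@c['t']
    return o+d*(z-o[2])/d[2]
def proj(c,X):
    p=c['R']@np.asarray(X,float)+c['t']; return c['f']*p[0]/p[2]+c['cx'],c['f']*p[1]/p[2]+c['cy']
E
python3 - <<'E'
from h import *
for n in('scene','top'):
    c=cam(n); save(c,f'pics/{n}0.png'); print(n,c['fov_y'],c['cx'],c['cy'],-c['R'].T@c['t'],c['R'].round(2).tolist())
s=manip.state();print(s)
E
```

```text
scene 48.13397134389105 331.99872611718143 244.86146816035193 [1333.59617131 -151.86885053  840.17579282] [[0.11, 0.99, -0.01], [0.71, -0.09, -0.7], [-0.7, 0.07, -0.71]]
top 56.41381229148239 316.93851705499566 233.4999435904874 [465.66550606 -82.58493315 899.02562441] [[0.02, -1.0, 0.03], [-0.99, -0.02, -0.15], [0.15, -0.03, -0.99]]
{'t': 0.1, 'qpos': array([-1.29498759e+00,  4.23806197e-01,  1.63064319e+00,  1.49686058e-05,
        1.08859340e+00, -1.90026358e-02]), 'joint_velocities': array([ 0.00052195, -0.00133717, -0.00226112, -0.00035626,  0.00074817,
        0.00076536]), 'joint_efforts': array([-4.72376962e-05, -5.58426225e+01, -2.82444799e+01, -1.65581042e-05,
        2.93180485e-03,  1.86836650e-05]), 'eef_pos': array([ 181.48657514, -597.53320795,  230.58570205]), 'eef_rot': array([-3.10610078e+00, -4.61191131e-01,  2.70905269e-04]), 'ft_force': array([ 0.50214627, -0.44977558, -0.90614698]), 'ft_torque': array([ 0.01261662, -0.00297115, -0.0611232 ]), 'gripper_force': 0.0, 'gripper_width': 85.36758110985588}
```

View pics/scene0.png

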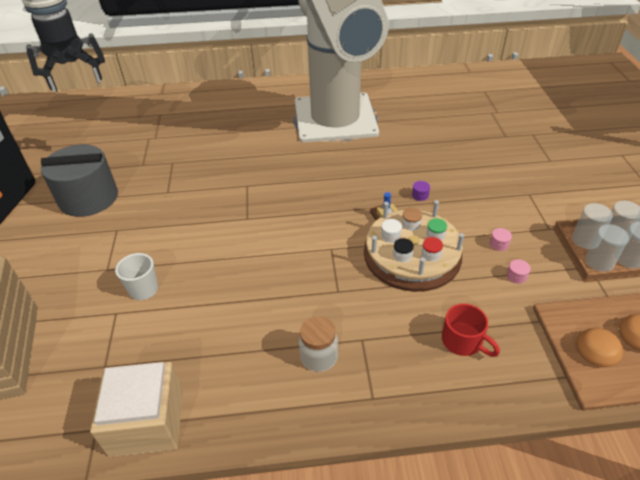

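View pics/top0.png

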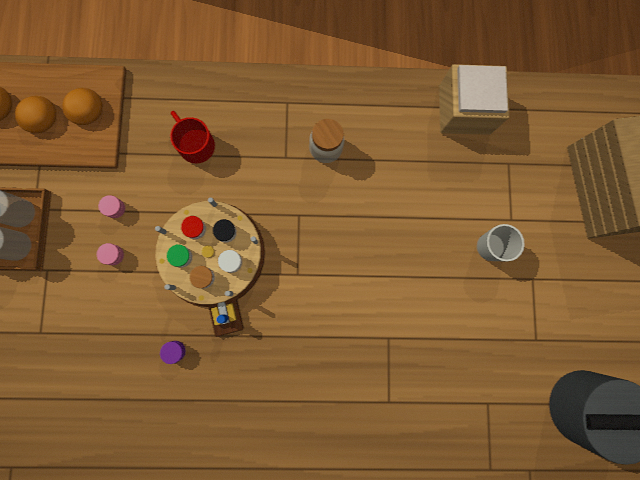

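The top view shows the carousel centre at about (208,252), the blue knob at (222,318), the red lid at (192,226), and peg tops at about (211,202), (157,229), (168,288), (228,293) and (254,240). The purple tin stands at (172,352).

```bash
cat >> h.py <<'E'
def blob(c,m,z,ax=None):
    n,l,s,ce=cv2.connectedComponentsWithStats(m.astype(np.uint8))
    return [(s[i,4],ce[i].round(1),ray(c,*ce[i],z).round(1)) for i in range(1,n) if s[i,4]>=4]
def world(c):
    v,u=np.mgrid[:480,:640]; z=c['z_map']
    P=np.stack([(u-c['cx'])/c['f']*z,(v-c['cy'])/c['f']*z,z],-1)
    return (P-c['t'])@c['R']
def look(n='top'):
    """lids, knob, peg tops in world coordinates"""
    c=cam(n); W=world(c); hsv=cv2.cvtColor(c['pixels'],cv2.COLOR_RGB2HSV).astype(int); H,S,V=hsv[...,0],hsv[...,1],hsv[...,2]
    near=(np.hypot(W[...,0]-450,W[...,1]-105)<190)&(c['z_map']>0)
    lid=near&(abs(W[...,2]-74)<5)
    out=dict(red=blob(c,lid&((H<6)|(H>174))&(S>180)&(V>70),74),green=blob(c,lid&(H>50)&(H<85)&(S>120),74),
      white=blob(c,lid&(S<60)&(V>150),74),black=blob(c,lid&(V<45),74),
      blue=blob(c,near&(H>100)&(H<125)&(S>140)&(W[...,2]>58),70),peg=blob(c,near&(W[...,2]>80)&(W[...,2]<95)&(S<110),85))
    return c,W,out
E
python3 - <<'E'
from h import *
for n in('top','scene'):
    c,W,o=look(n)
    print(n)
    for k in o: print(k,[(a,b.tolist(),p[:2].tolist()) for a,b,p in o[k] if a>=4])
    save({'pixels':cv2.resize(c['pixels'][170:350,130:280] if n=='top' else c['pixels'][170:300,340:490],None,fx=4 if n=='scene' else 3.3,fy=4 if n=='scene' else 3.3,interpolation=cv2.INTER_CUBIC)},f'pics/{n}1.png')
E
```

```text
top
red [(np.int32(362), [192.0, 226.3], [599.5, 124.5])]
green [(np.int32(384), [177.4, 255.2], [545.3, 147.9])]
white [(np.int32(387), [228.7, 260.5], [537.5, 53.9])]
black [(np.int32(355), [223.5, 229.9], [594.1, 66.2])]
blue [(np.int32(59), [220.9, 318.6], [432.3, 63.6])]
peg [(np.int32(27), [157.4, 228.4], [592.6, 184.0]), (np.int32(24), [252.5, 238.5], [577.7, 10.7]), (np.int32(29), [166.9, 286.5], [487.7, 159.8]), (np.int32(25), [226.8, 292.9], [478.2, 52.8])]
scene
red [(np.int32(192), [432.3, 244.7], [607.0, 123.5])]
green [(np.int32(171), [436.9, 225.5], [553.6, 146.4])]
white [(np.int32(239), [390.8, 226.0], [543.0, 51.8])]
black [(np.int32(184), [403.1, 245.8], [602.6, 65.0])]
blue [(np.int32(33), [387.0, 196.2], [443.7, 62.6])]
peg [(np.int32(17), [385.1, 203.2], [483.3, 50.3]), (np.int32(17), [435.7, 201.9], [492.8, 158.0]), (np.int32(23), [460.6, 235.0], [597.8, 182.2]), (np.int32(18), [373.5, 237.5], [582.8, 8.3])]
```

View pics/top1.png

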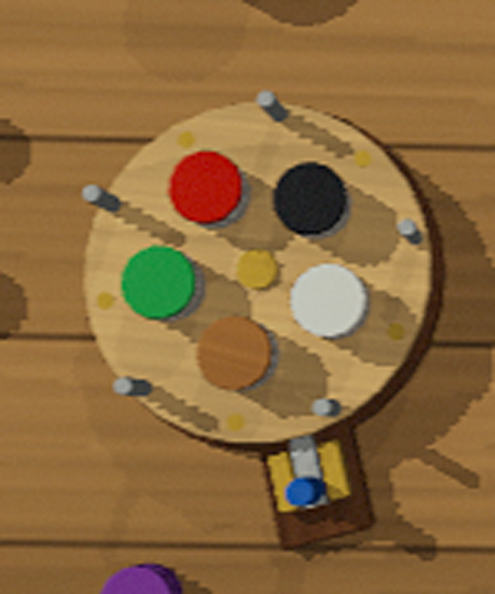

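The crop shows the bolt tongue pointing down and slightly right from the hub. The red lid sits at the back left, and all five pegs are visible. Next I fit the axis and the angles, and check that IK can follow the push arc.

```bash
cat >> h.py <<'E'
from scipy.optimize import least_squares
from scipy.spatial.transform import Rotation as Ro
def fit(o,guess=(552,97)):
    P=np.array([p[:2] for a,b,p in o['peg']]+[p[:2] for k in('red','green','white','black') for a,b,p in o[k][:1]])
    np_=len(o['peg']); r=np.r_[np.full(np_,92),np.full(len(P)-np_,50)]; off=np.r_[np.full(np_,36),np.zeros(len(P)-np_)]
    def res(x):
        d=P-x[:2]; a=np.degrees(np.arctan2(d[:,1],d[:,0]))-off-x[2]; k=np.round(a/72)*72
        t=np.radians(x[2]+off+k); return (d-r[:,None]*np.c_[np.cos(t),np.sin(t)]).ravel()
    s=min((least_squares(res,[*guess,g]) for g in range(0,72,12)),key=lambda s:s.cost)
    ax=s.x[:2]; ang=lambda p:np.degrees(np.arctan2(*(p[:2]-ax)[::-1]))%360
    red=ang(o['red'][0][2]); red=s.x[2]+72*round((red-s.x[2])/72)
    k=max(o['blue'],key=lambda b:b[0])[2] if o['blue'] else None
    return ax,red%360,(ang(k) if k is not None else None),(np.hypot(*(k[:2]-ax)) if k is not None else None),np.abs(s.fun).max()
def pose(ax,deg,r,z,yaw=None):
    """tool x along tangent at angle deg (or yaw), pointing down"""
    t=np.radians(deg); w=np.radians(deg+90 if yaw is None else yaw)
    R=np.array([[np.cos(w),np.sin(w),0],[np.sin(w),-np.cos(w),0],[0,0,-1]])
    return [ax[0]+r*np.cos(t),ax[1]+r*np.sin(t),z],Ro.from_matrix(R).as_rotvec()
E
python3 - <<'E'
from h import *
A=[]
for n in('top','scene'):
    c,W,o=look(n); f=fit(o); print(n,f); A.append(f[0])
ax=np.mean(A,0); print(ax)
for flip in(0,180):
    for d in range(-40,160,20):
        p,ov=pose(ax,d,92,79,d+90+flip); q=manip.solve_ik(p,ov); print(flip,d,None if q is None else np.round(q,2))
E
```

```text
top (array([556.80404563,  99.55640444]), np.float64(30.87917610087415), np.float64(196.10856287590212), np.float64(129.59213092703837), np.float64(0.829084318734516))
scene (array([562.9807784 ,  97.77616006]), np.float64(31.095606563061384), np.float64(196.37893447023086), np.float64(124.74313991378517), np.float64(1.9480527142300055))
[559.89241202  98.66628225]
0 -40 [ 0.04  0.63  1.7  -0.    0.82  0.74]
0 -20 [ 0.09  0.65  1.65 -0.    0.84  0.43]
0 0 [ 0.13  0.66  1.63 -0.    0.85  0.13]
0 20 [ 0.18  0.66  1.63 -0.    0.85 -0.17]
0 40 [ 0.23  0.65  1.65 -0.    0.84 -0.47]
0 60 [ 0.27  0.63  1.7  -0.    0.82 -0.78]
0 80 [ 0.3   0.6   1.76 -0.    0.79 -1.1 ]
0 100 [ 0.31  0.57  1.83  0.    0.75 -1.43]
0 120 [ 0.31  0.53  1.9  -0.    0.71 -1.78]
0 140 [ 0.29  0.5   1.96 -0.    0.68 -2.15]
180 -40 [ 0.04  0.63  1.7  -0.    0.82 -2.4 ]
180 -20 None
180 0 None
180 20 None
180 40 None
180 60 [ 0.27  0.63  1.7  -0.    0.82  2.36]
180 80 [ 0.3   0.6   1.76 -0.    0.79  2.04]
180 100 [ 0.31  0.57  1.83 -0.    0.75  1.71]
180 120 [ 0.31  0.53  1.9  -0.    0.71  1.36]
180 140 [ 0.29  0.5   1.96 -0.    0.68  0.99]
```

```bash
cat >> h.py <<'E'
AX=np.array([558.9,98.9])
def arc(d0,d1,z,vel,lim=9,step=4,r=92):
    f0=manip.state()['ft_force'];mx=0
    for d in np.linspace(d0,d1,int(abs(d1-d0)/step)+2)[1:]:
        p,ov=pose(AX,d,r,z); manip.move_l(p,vel=vel,ori=ov)
        f=np.linalg.norm((manip.state()['ft_force']-f0)); mx=max(mx,f)
        if f>lim: print('force stop',d,f); break
    return d,mx
E
python3 - <<'E'
from h import *
manip.grab(20)
p,ov=pose(AX,-26,92,170); manip.move_ptp(p,ov)
p,ov=pose(AX,-26,92,79.5); manip.move_l(p,vel=100)
s=manip.state(); print(s['t'],s['eef_pos'],s['ft_force'],s['gripper_width'])
print(arc(-26,6,79,25)); s=manip.state(); print(s['t'],s['eef_pos'],s['ft_force'])
c,W,o=look('scene'); print(fit(o)[1:]); save({'pixels':cv2.resize(c['pixels'][130:300,320:500],None,fx=3.3,fy=3.3)},'pics/push1.png')
E
```

```text
4.9583 [642.15943284  58.60119309  80.13206491] [-0.57263498 -0.0357036   0.59466843] -0.16177076061158577
(np.float64(6.0), np.float64(1.4323926221150733))
8.3417 [650.44117345 108.64909522  79.07851505] [0.73455139 0.23714765 1.06502839]Traceback (most recent call last):
  File "<stdin>", line 7, in <module>
  File "h.py", line 37, in fit
    red=ang(o['red'][0][2]); red=s.x[2]+72*round((red-s.x[2])/72)
            ~~~~~~~~^^^
IndexError: list index out of range
```

```bash
python3 - <<'E'
from h import *
c=cam('scene'); t=cam('top')
a=cv2.resize(c['pixels'][130:300,340:480],(400,486)); b=cv2.resize(t['pixels'][170:350,130:280],(400,486)); save({'pixels':np.hstack([a,b])},'pics/push1.png')
E
```

```text
(no output)
```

View pics/push1.png

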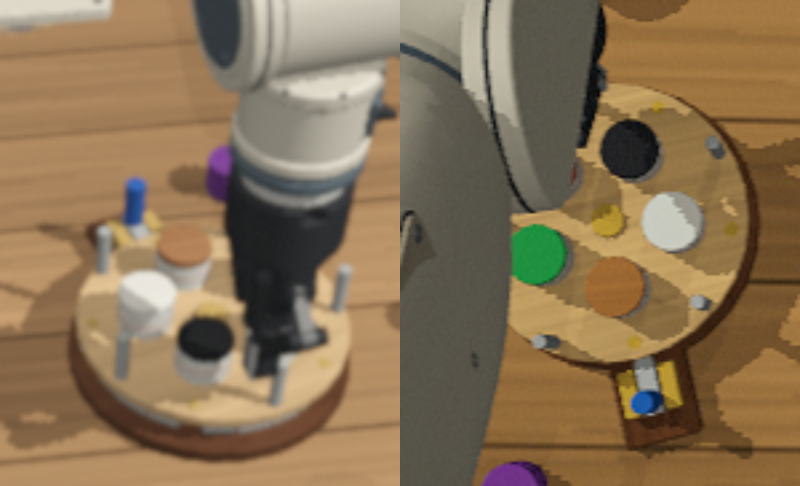

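The closed fingers are behind the peg, at (280,375) in the left half, and the table has already turned by about 20°. I continue the arc.

```bash
python3 - <<'E'
from h import *
print(arc(6,138,79,50,step=6)); s=manip.state(); print(s['t'],s['eef_pos'],s['ft_force'])
# back off and lift, step aside outward to see
d,_=arc(138,134,79,40)
p,ov=pose(AX,134,92,150); manip.move_l(p,vel=150)
p,ov=pose(AX,134,92,150); 
for n in('top','scene'):
    c,W,o=look(n); print(n,{k:len(v) for k,v in o.items()})
    try: print(fit(o))
    except Exception as e: print(e)
    if n=='top': t=c
a=cv2.resize(c['pixels'][130:300,340:480],(400,486)); b=cv2.resize(t['pixels'][170:350,130:280],(400,486)); save({'pixels':np.hstack([a,b])},'pics/push2.png')
print(manip.state()['t'])
E
```

```text
(np.float64(138.0), np.float64(1.873876129167732))
16.1583 [490.59247179 160.49662215  79.00706139] [-0.18668704 -0.5957824  -0.45970287]
top {'red': 1, 'green': 1, 'white': 1, 'black': 1, 'blue': 1, 'peg': 4}
(array([556.89062311,  99.6117019 ]), np.float64(185.0541753346139), np.float64(195.9940148978563), np.float64(129.60767346068002), np.float64(1.1184514426234884))
scene {'red': 1, 'green': 1, 'white': 2, 'black': 1, 'blue': 1, 'peg': 4}
(array([563.32677129,  97.77639756]), np.float64(185.019063997908), np.float64(196.64109405402465), np.float64(124.2298367788432), np.float64(1.6250980129475394))
17.3833
```

View pics/push2.png

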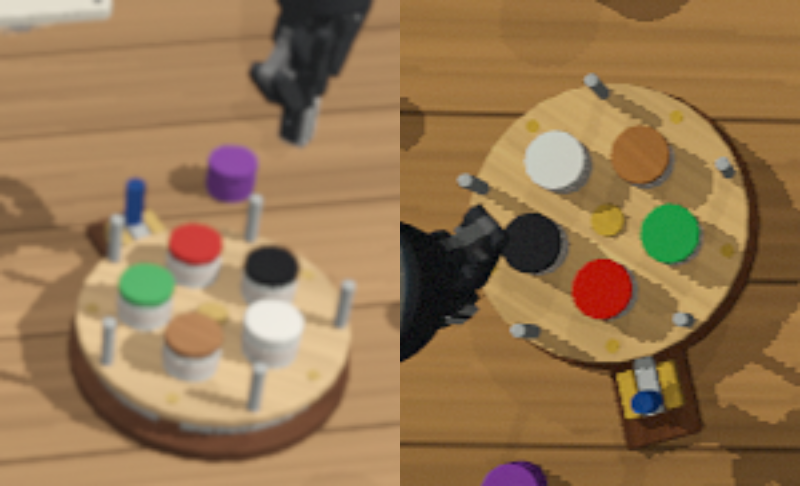

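The red tin is at 185° and the front is at 196.2°, so about 11° remains. I push the tool on to 149.2° and look again.

```bash
python3 - <<'E'
from h import *
p,ov=pose(AX,134,92,79); manip.move_l(p,vel=100)
print(arc(134,149.2,79,30)); 
d,_=arc(149.2,143,79,40)
p,ov=pose(AX,143,92,150); manip.move_l(p,vel=150)
for n in('top','scene'):
    c,W,o=look(n); print(n,fit(o)[1:])
F=196.2
for r,z in((160,150),(160,45),(128,45)):
  p,ov=pose(AX,F,r,z,F+180); print(p,manip.solve_ik(p,ov))
print(manip.state()['t'])
E
```

```text
(np.float64(149.2), np.float64(1.2936297742907645))
top (np.float64(196.29427181016604), np.float64(195.99790971972973), np.float64(129.60389565265615), np.float64(1.3268614629555557))
scene (np.float64(196.2798235645093), np.float64(196.49982111987384), np.float64(124.34270052519894), np.float64(1.7394099658237394))
[np.float64(405.25301029168907), np.float64(54.26142303372338), 150] [0.10399477 0.24284244 2.15004722 0.         0.74870299 1.39204776]
[np.float64(405.25301029168907), np.float64(54.26142303372338), 45] [0.10399477 0.47489024 2.19517022 0.         0.47153219 1.39204776]
[np.float64(435.98240823335124), np.float64(63.18913842697871), 45] [0.1169171  0.50006685 2.12870452 0.         0.51282129 1.40497008]
20.9167
```

```bash
cat > push.py <<'E'
from h import *
F=196.2; u=-np.array([np.cos(np.radians(F)),np.sin(np.radians(F))])
def at(r,z): return pose(AX,F,r,z,F+180)
def force(n=4):
    v=[]
    for _ in range(n): manip.hold(.02); v.append(manip.state()['ft_force'][:2]@-u)
    return np.mean(v)
def rad(): return -(manip.state()['eef_pos'][:2]-AX)@u
E
python3 - <<'E'
from push import *
p,ov=at(166,150); manip.move_ptp(p,ov)
manip.move_l(at(166,45)[0],vel=120); manip.move_l(at(158,45)[0],vel=60)
f0=force(8); np.save('f0.npy',f0); r=158; log=[]
while r>128:                        # feel for the knob
    r-=1; manip.move_l(at(r,45)[0],vel=25); f=force(2)-f0; log.append((r,round(rad(),1),round(f,1)))
    if f>1.8: break
rc=r
while f<7 and rc-r<22:              # slide bolt in until it stiffens
    r-=.5; manip.move_l(at(r,45)[0],vel=12); f=force(2)-f0; log.append((r,round(rad(),1),round(f,1)))
print(f0,rc,rc-r,manip.state()['t']); print(log)
E
```

```text
-0.11251027938376601 147 14.0 36.425
[(157, np.float64(157.0), np.float64(-0.3)), (156, np.float64(156.0), np.float64(0.5)), (155, np.float64(155.0), np.float64(0.4)), (154, np.float64(153.9), np.float64(-0.8)), (153, np.float64(152.9), np.float64(0.6)), (152, np.float64(152.0), np.float64(-0.3)), (151, np.float64(150.9), np.float64(0.5)), (150, np.float64(149.9), np.float64(0.3)), (149, np.float64(148.9), np.float64(-0.1)), (148, np.float64(148.0), np.float64(0.6)), (147, np.float64(147.6), np.float64(2.7)), (146.5, np.float64(146.7), np.float64(2.8)), (146.0, np.float64(146.0), np.float64(3.5)), (145.5, np.float64(145.5), np.float64(3.2)), (145.0, np.float64(144.9), np.float64(2.6)), (144.5, np.float64(144.5), np.float64(2.7)), (144.0, np.float64(144.0), np.float64(3.1)), (143.5, np.float64(143.4), np.float64(3.1)), (143.0, np.float64(143.0), np.float64(3.1)), (142.5, np.float64(142.4), np.float64(1.8)), (142.0, np.float64(141.9), np.float64(3.0)), (141.5, np.float64(141.5), np.float64(2.7)), (141.0, np.float64(140.9), np.float64(3.0)), (140.5, np.float64(140.4), np.float64(2.3)), (140.0, np.float64(139.9), np.float64(2.6)), (139.5, np.float64(139.5), np.float64(2.3)), (139.0, np.float64(138.9), np.float64(3.2)), (138.5, np.float64(138.4), np.float64(2.5)), (138.0, np.float64(137.9), np.float64(2.5)), (137.5, np.float64(137.4), np.float64(2.9)), (137.0, np.float64(136.9), np.float64(2.8)), (136.5, np.float64(136.4), np.float64(2.6)), (136.0, np.float64(135.9), np.float64(3.0)), (135.5, np.float64(135.5), np.float64(2.4)), (135.0, np.float64(134.9), np.float64(2.6)), (134.5, np.float64(134.6), np.float64(3.4)), (134.0, np.float64(134.5), np.float64(5.1)), (133.5, np.float64(134.5), np.float64(6.0)), (133.0, np.float64(134.4), np.float64(7.9))]
```

```bash
python3 - <<'E'
from push import *
f0=np.load('f0.npy'); r=133.; log=[]; f=force(4)-f0; fs=[f]; rs=[r]
while f<10.3 and r>129:
    r-=.3; manip.move_l(at(r,45)[0],vel=10); f=force(4)-f0; rs.append(r); fs.append(f)
k,b=np.polyfit(rs,fs,1); r=max((13.7-b)/k,r-1.8); print(np.round(fs,1),k,r)
manip.move_l(at(r,45)[0],vel=10)
t0=manip.state()['t']
while manip.state()['t']-t0<.6:
    f=force(3)-f0; log.append(round(f,1))
    if f<12.6: r-=.1; manip.move_l(at(r,45)[0],vel=10)
    elif f>14.6: r+=.1; manip.move_l(at(r,45)[0],vel=10)
print(log,rad(),manip.state()['t']-t0)
manip.move_l(at(150,45)[0],vel=40); manip.move_l(at(168,45)[0],vel=100); manip.move_l(at(168,170)[0],vel=150)
for n in('top','scene'):
    c,W,o=look(n); print(n,fit(o)[1:])
    if n=='top': t=c
a=cv2.resize(c['pixels'][130:300,340:480],(400,486)); b=cv2.resize(t['pixels'][170:350,130:280],(400,486)); save({'pixels':np.hstack([a,b])},'pics/end.png')
print(manip.state()['t'])
E
```

```text
[ 6.8  8.1  9.3  9.4 10.2 11. ] -2.5467550785997743 130.4530843915755
[np.float64(13.0), np.float64(13.0), np.float64(12.6), np.float64(13.1), np.float64(13.1), np.float64(12.6), np.float64(12.6), np.float64(12.9), np.float64(13.2), np.float64(12.7), np.float64(12.9), np.float64(13.4)] 134.274533817873 0.6000000000000014
top (np.float64(196.23193166650805), np.float64(195.99487074523213), np.float64(116.67779252124144), np.float64(0.8890769239427314))
scene (np.float64(199.85424790814216), np.float64(197.85655701046824), np.float64(104.45792103465766), np.float64(49.443142848224916))
40.9917
```

View pics/end.png

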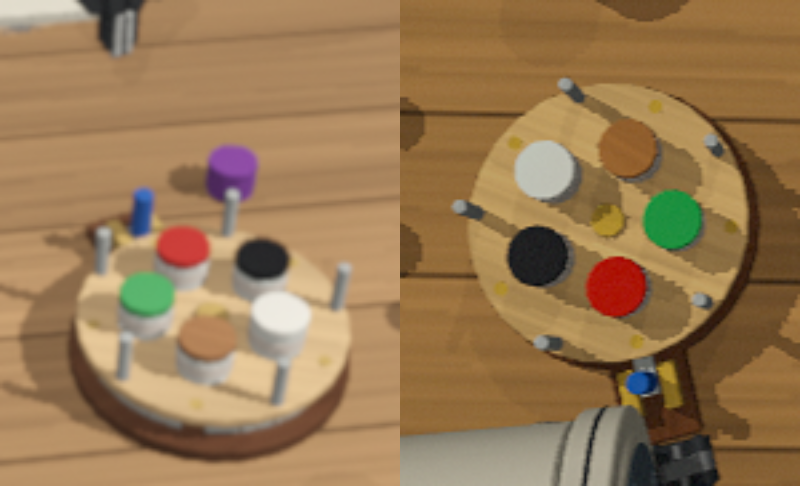

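The bolt is 13 mm in, with red at the front. Bolt friction of about 2.7 N may have left only about 10 N on the plug itself, so I press once more, nearer 14 N.

```bash
python3 - <<'E'
from push import *
manip.move_l(at(168,45)[0],vel=150); manip.move_l(at(140,45)[0],vel=60)
f0=force(12); r=135.5
manip.move_l(at(r,45)[0],vel=15); fs=[];rs=[]; f=0
while f<11 and r>129:
    r-=.4; manip.move_l(at(r,45)[0],vel=12); f=force(4)-f0
    if f>5: rs.append(r); fs.append(f)
k,b=np.polyfit(rs,fs,1); r=max((14.0-b)/k,r-1.5); print(f0,np.round(fs,1),k,r)
manip.move_l(at(r,45)[0],vel=10)
t0=manip.state()['t']; log=[]
while manip.state()['t']-t0<.6:
    f=force(4)-f0; log.append(round(f,1))
    if f<13.4: r-=.12; manip.move_l(at(r,45)[0],vel=10)
    elif f>14.5: r+=.12; manip.move_l(at(r,45)[0],vel=10)
print(log,rad())
manip.move_l(at(150,45)[0],vel=40); manip.move_l(at(168,45)[0],vel=100); manip.move_l(at(168,170)[0],vel=150); manip.let_go()
c,W,o=look('top'); print(fit(o)[1:],manip.state()['t'])
manip.job_done()
E
```

```text
-0.21216624320170466 [ 5.8  6.8  6.9  8.1  9.4 10.6 10.2 11.9] -2.1605036011059515 129.65259833793363
[np.float64(13.9), np.float64(14.3), np.float64(14.0), np.float64(13.8), np.float64(13.9), np.float64(13.7), np.float64(14.3), np.float64(14.3), np.float64(13.9)] 134.28920535938133
(np.float64(196.22447571614342), np.float64(195.98708189372164), np.float64(116.63438729936897), np.float64(0.9655345436173306)) 50.7083
the job is handed in; nothing more can be done
```

The job is handed in: the red tin stands at the front, the bolt is home (about 13 mm in) and the carousel locked; I pressed it twice for 0.6 s, at about 13 N and then 14 N at the knob, backed the arm clear and opened the gripper at about 51 s.

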